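# Press the lid home on a portion cup with the press's under-arm knob

## Robot

A 7-joint arm with a two-finger parallel gripper is mounted at the origin on a cart in front of the work surface, level with it; the furniture and walls round the work are solid. World frame = base frame: x ahead of the robot, y to its left, z up, the work surface at z = 0. Lengths are in m, angles in degrees, forces in N, time in s.
With the tool pointing down it reaches from about 0.425 to 0.875 m from the base axis. Payload 9.9 kg.
Tool frame: the origin (TCP) lies midway between the tips of the shut fingers; the grasp point (between the pads) lies 19 mm behind it; z points along the fingers, x is the direction in which the jaws open and shut, and the axes are right-handed (so a half turn about z gives the same grasp; the last joint's range is limited). The gripper opens to 85 mm and grips with 20 to 120 N. Pads are 22 mm wide; open, the fingers measure 114 mm over their backs; the gripper's body (76 mm by 85 mm) begins 54 mm behind the grasp point. The pads swing forward as they close: fully open they stand 13 mm farther back than shut.
Start: joints at [-81.635, 32.985, 1.427, 82.34, -0.859, 64.687, -3.237], TCP at [0.154, 0.657, 0.231] pointing down, gripper open.
Joint ranges: [-157.87, 157.87], [-19.46, 123.44], [-87.15, 90], [11.01, 140.99], [-62.26, 242.26], [9.8, 113.94], [-161.44, 161.44]. Speed limits (degrees/s): [127.2, 127.2, 172.46, 172.46, 180, 180, 180].

## Interface

Orientations are given as [roll, pitch, yaw] about the fixed x, y, z axes, in that order (R = Rz(yaw) Ry(pitch) Rx(roll)).
In Python, from cell import telemetry, imaging, manip gives the robot as it stands. The module is installed in compiled form; this text tells all that it offers.
- The arm moves only by the shell command python3 -m handwheel 'ROWS' [OPENING] [FORCE]. ROWS is JSON, a list of rows, each a list of 2 entries, a list of its own where there are three numbers: the shift along the tool's x, y, z in cm, then the turn about the tool's z in degrees. A call has 1 to 10 rows; each row shifts and turns the commanded pose from where the row before left it, along the tool's axes as they then stand; what a row does not reach is not made up. A row lasts 1/8 s, in which the tool goes at most 62.5 mm and 10.7 degrees, less where a joint would pass 70% of its speed; a pose out of reach is approached as far as the arm can. A call is refused whole if a number of a shift passes 6.25 or a number of a turn 10.7, either way. A call with a gripper value outside its range is refused whole. OPENING is the finger opening in cm, from 0 to 8.54, set as the call begins (- or left out, the last holds). The fingers move at their own pace and stop on an object; FORCE is the grip in N (left out, the last holds). Time passes only in rows, so rows that do not move let the fingers close. It gives the time, the measured TCP pose, the force and the opening at its end, in the units of the state.
- telemetry.observe(): the state, without advancing time (a new reading comes with each control period).
- imaging.snapshot(name): name is "scene" or "top"; returns the picture (384x512x3 uint8, red, green, blue); there is no depth.
- imaging.calibration(name): a dict with "intrinsics" (3x3 intrinsics, pixels), "position" and "attitude" of the camera in the world. Camera axes: x right, y down, z forward; pixel columns grow to the right and rows downward; lengths in m; the calibration is good to about 2 mm. A picture is of the moment at which its call begins. calibration takes no time and is no camera call.
- manip.finish_job(): hands the job in, once; it reports no verdict.
Trained networks look in the newest picture that a camera, given by its name, has taken for a name from the list of things; names that differ only in an ending like _2 or _b are one class to them, and where a whole thing is asked for, a point or a joint stands for the part that bears it (a point fixed in the world has none). Each returns a list of dicts, best first, with "conf" (0 to 1); they miss things now and then, are a little off and sometimes report something else, mostly with a low value. They report only what shows in the picture. A call takes as long as a camera call. They do not tell look-alikes from the thing itself.
- imaging.search_frame(camera, query): "box" ([centre column, centre row, width, height] in pixels, round what is visible of it).
- imaging.spot_point(camera, query): "position" ([column, row] in pixels: a listed point, or the origin of a listed thing).
The state is a dict: "time": time; "joint_positions": joint angles; "dq": joint speeds; "joint_torque": joint torques, N m; "tcp_pos": TCP position; "tcp_rot": TCP orientation; "force": force on the tool from outside, world axes, zero at the start; "wrist_torque": the same for the moment, N m; "gripper_width": finger opening in m.
Only numpy, scipy, OpenCV 4.12 (cv2) and the standard library are available. Lean on these libraries where they do the work, as an engineer would, in place of code of your own. Each camera call takes 0.05 s, during which the arm holds its last target.

## Task

Stand the lidded portion cup on the bed of the small lid press and push it back between the two side guides until it rests against the back stop, upright under the foot. Then turn the round knob on the underside of the press arm clockwise, as seen from above, until the foot bears on the lid with about 20 N (do not crush the cup: never more than 40 N), and let go so that the press keeps holding it. Leave the other things on the table where they are.

Things in the scene. Friction and masses are not known exactly. Their poses are not given: they have to be found in the camera images.
- cup: lidded tan paper portion cup, 56 mm across the lid, 32 mm high, slightly narrower at the foot, rigid, about 0.12 kg, top flat; origin at the centre of its underside, z up. It can be gripped across the lid from above.
- cup_centre (a point): centre of the portion cup, half-way up (16 mm above its underside)
- press_head: fixed upper part of the lid press, with knob and foot. Origin on the table below the press's vertical axis (axis of knob and foot); x to its back, y left, z up. Column 26 x 40 mm, 60 to 86 mm behind the axis, 100 mm high. From it a neck 16 mm wide runs forward at heights 90 to 102 mm to a round nose, 40 mm diameter, on the axis. The knob hangs below the nose, the foot below the knob.
- press_base: fixed bed of the press: steel plate 6 mm thick, 96 mm wide, same origin and axes as press_head, from 124 mm in front of the axis to 90 mm behind it. On it a channel open to the front: side guides 60 mm apart from 48 mm in front of the axis back to the stop, flared mouth to 68 mm in front, 8 mm thick, up to z = 40 mm; back stop 28 mm behind the axis. A cup against it is on the axis (2 mm play).
- nest (a point): where the cup's centre is when it is seated: on the press axis, 22 mm above the table (16 mm above the bed)
- knob (a point): centre of the knob on the underside of the press arm: round, ribbed, 48 mm diameter, from 62 to 88 mm above the table (this point: 75 mm). It stands out 4 mm all round beyond the nose, so fingers can pass down either side of the nose and grip it across its diameter, clear of the neck behind. Clockwise from above drives the foot down 8 mm a radian; the knob stays at its height.
- tin: bystander: plain tin, 68 mm diameter, 87 mm high; origin at the centre of its underside
- notepad: bystander: spiral notepad 150 x 103 x 12 mm lying flat; origin at the centre of its underside
- timer: bystander: round kitchen timer, 62 mm diameter, 40 mm high; origin at the centre of its underside
- keys: bystander: bunch of keys 101 x 122 x 8 mm; origin at the centre of its underside
- binder_clip: bystander: black binder clip 46 x 36 x 17 mm; origin at the centre of its underside
- flour_shaker: bystander: white-grey shaker, 67 mm diameter, 110 mm high; origin at the centre of its underside
- scraper: bystander: dough scraper 115 x 157 x 29 mm; origin at the centre of its underside
- foot_axis (a point): fixed point on the press axis, 50 mm up. Rubber foot, 34 mm diameter, does not turn; its underside starts 42 to 47.6 mm above the table, not reported; a lid on the bed is at 38 mm. Knob friction is about 0.28 N m either way, so it stays where left. Once the foot bears, its spring gives about 50 N more per radian of knob, and each newton adds a loosening torque of about 0.008 N m (20 N: 0.16).
Not all that is in view belongs to the job. What is shaped like the cup but blue or yellow is not meant.

How it is judged:
By the outcome, as a careful person would: the job done as asked, in the order asked, and still so for the second after the job is handed in, with the robot touching nothing.
It also fails if it takes over 72 s, if anything falls off the work surface, if the arm or the gripper's body presses on something with over 40 N, if the wrist force passes 120 N, or if a joint passes its speed limit or range.

## Working session

There is one attempt and no reset: what is moved stays moved. The work goes in short steps, Python scripts to look and compute and a shell command to move; the robot and the scene stay as the last step left them, time stands still between calls to the robot, and variables do not carry over. Pictures are saved under pics/ and viewed, and the job is handed in when it is done.

```bash
mkdir -p pics
python3 - <<'E'
from cell import telemetry, imaging
import cv2
s=telemetry.observe();print(s)
for c in("scene","top"):
    im=imaging.snapshot(c);cv2.imwrite(f"pics/{c}0.png",im[:,:,::-1])
    k=imaging.calibration(c);print(c,k)
    for q in("cup","press_head","press_base"):
        print(q,[(d['box'],d['conf']) for d in imaging.search_frame(c,q)])
    for q in("cup","cup_centre","nest","knob","press_head","press_base","foot_axis"):
        print(q,[(d['position'],d['conf']) for d in imaging.spot_point(c,q)])
E
```

```text
{'time': 0.0, 'joint_positions': array([-81.63644165,  33.03277565,   1.42352958,  82.38505542,
        -0.85819058,  64.68612373,  -3.23893618]), 'dq': array([ 0.03752317,  0.06464053, -0.04243273,  0.03054372,  0.06166321,
        0.01571267,  0.00944088]), 'joint_torque': array([ 2.50250287e-04, -7.65784907e+01,  2.25107208e+00, -2.85945725e+01,
        1.55007566e-02,  1.32411404e-02, -1.03787391e-05]), 'tcp_pos': array([0.15363595, 0.65683234, 0.23044982]), 'tcp_rot': array([1.79993971e+02, 9.31851309e-02, 7.68357696e+01]), 'force': array([-0.50977552,  0.11267457, -0.83110814]), 'wrist_torque': array([-0.02795853,  0.04611778, -0.04571362]), 'gripper_width': 0.08535710249553112}
scene {'intrinsics': array([[382.81105442,   0.        , 252.92785815],
       [  0.        , 382.81105442, 186.90481739],
       [  0.        ,   0.        ,   1.        ]]), 'position': array([ 0.17019662, -0.80771062,  0.99640096]), 'attitude': array([-139.15702112,    0.21363471,  -27.8389208 ])}
cup [([249.3, 209.4, 15.4, 15.9], 0.76), ([294.9, 251.8, 18.6, 15.9], 0.73), ([275.9, 226.8, 10.6, 18.3]
[... 770 characters left out ...]
   -0.27324693,  -86.99565612])}
cup [([258.1, 208.2, 15.9, 13.7], 0.71), ([308.6, 198.1, 11.9, 13.6], 0.69), ([285.8, 199.1, 15.3, 14.6], 0.52)]
press_head [([216.1, 168.9, 21.9, 28.9], 0.64)]
press_base [([214.8, 187.3, 44.3, 51.5], 0.68), ([344.8, 182.6, 25.8, 19.9], 0.26)]
cup [([308.4, 195.4], 0.69), ([167.5, 166.3], 0.64), ([255.1, 208.1], 0.56), ([282.2, 199.8], 0.45), ([342.4, 183.2], 0.43)]
cup_centre [([310.4, 198.5], 0.65), ([257.4, 205.6], 0.45)]
nest [([213.5, 182.0], 0.62)]
knob [([212.3, 178.7], 0.5)]
press_head [([217.2, 182.2], 0.81), ([137.6, 164.9], 0.27)]
press_base [([215.4, 184.7], 0.76), ([268.9, 237.1], 0.21)]
foot_axis [([343.3, 233.3], 0.64), ([211.3, 179.6], 0.53)]
```

View crops.

Run:
```python
import cv2
im=cv2.imread("pics/scene0.png");cv2.imwrite("pics/scene_crop.png",cv2.resize(im[110:290,170:350],None,fx=3.3,fy=3.3,interpolation=cv2.INTER_CUBIC))
im=cv2.imread("pics/top0.png");cv2.imwrite("pics/top_crop.png",cv2.resize(im[140:260,170:370],None,fx=4,fy=4,interpolation=cv2.INTER_CUBIC))
```

```text
(no output)
```

View pics/scene0.png

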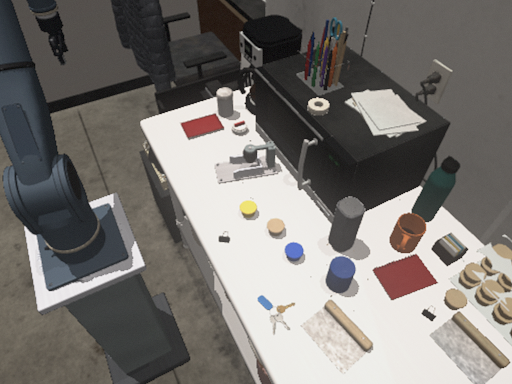

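View pics/top0.png

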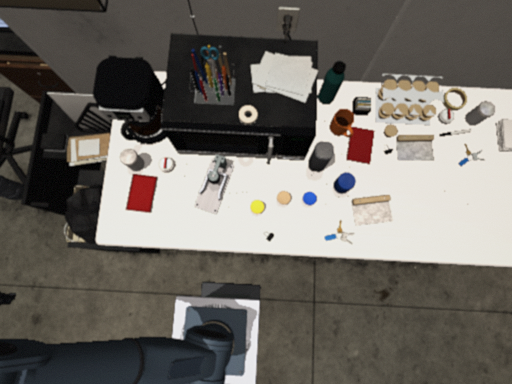

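View pics/scene_crop.png

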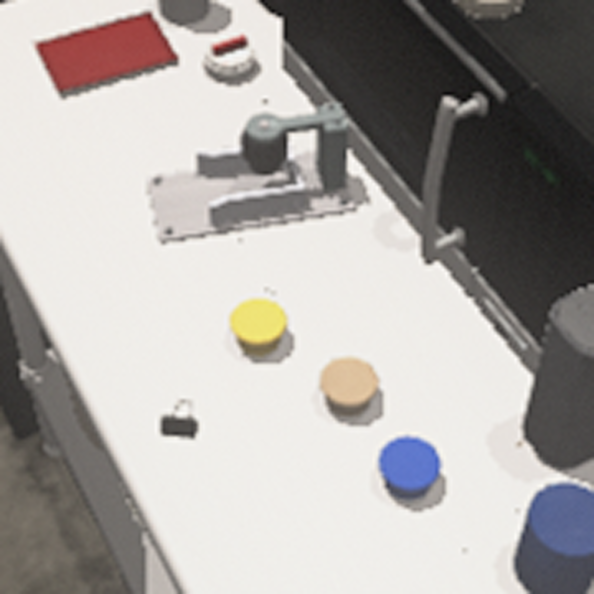

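View pics/top_crop.png

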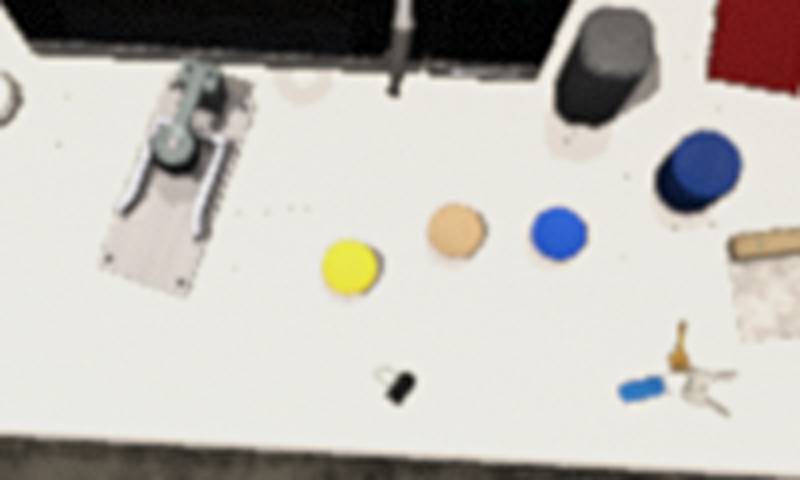

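Lookalikes: yellow (top 258,207 / scene 249,209), tan (top 284,198 / scene 275,228) and blue (top 309,198 / scene 294,252). Tan is the cup, and it is clear in both crops; there are also small tan pots on the far-right tray, which are out of reach. Next I measure the cup and the press.

```bash
cat > h.py <<'E'
import numpy as np,cv2
from cell import imaging
from scipy.spatial.transform import Rotation as R
def cam(c):
    k=imaging.calibration(c);return np.array(k['intrinsics']),np.array(k['position']),R.from_euler('xyz',k['attitude'],degrees=True).as_matrix()
def px2w(c,uv,z):
    K,p,A=cam(c);d=A@np.linalg.inv(K)@np.array([uv[0],uv[1],1.]);return p+d*(z-p[2])/d[2]
def w2px(c,P):
    K,p,A=cam(c);q=K@(A.T@(np.array(P)-p));return q[:2]/q[2]
E
python3 - <<'E'
from h import *
for c,(u,v) in(("scene",(275.5,226)),("top",(284,197.5))):
    im=cv2.imread(f"pics/{c}0.png");hsv=cv2.cvtColor(im,cv2.COLOR_BGR2HSV)
    m=cv2.inRange(hsv,(5,60,120),(22,200,255));m0=np.zeros_like(m);m0[int(v)-14:int(v)+15,int(u)-14:int(u)+15]=1;m=m*m0
    ys,xs=np.nonzero(m);print(c,len(xs),xs.mean(),ys.mean(),xs.min(),xs.max(),ys.min(),ys.max())
    print(' lid',px2w(c,(xs.mean(),ys.mean()),.030))
# press
T=lambda x,y:(170+x/4,140+y/4)
S=lambda x,y:(170+x/3.3,110+y/3.3)
print('nose top',px2w('top',T(176,144),.102),'scene',px2w('scene',S(265,124),.102))
print('bed corners top: front-left?',px2w('top',T(98,265),.006),px2w('top',T(188,296),.006),'back',px2w('top',T(255,82),.006))
print('scene corners',px2w('scene',S(150,180),.006),px2w('scene',S(163,240),.006),px2w('scene',S(368,207),.006))
E
```

```text
scene 192 275.2916666666667 225.52083333333334 267 283 219 232
 lid [ 0.54458586 -0.23802375  0.03      ]
top 143 283.55944055944053 197.30769230769232 277 290 191 203
 lid [ 0.54562174 -0.23493444  0.03      ]
nose top [0.5990702  0.03602868 0.102     ] scene [0.60276144 0.03756602 0.102     ]
bed corners top: front-left? [0.49521572 0.1164355  0.006     ] [0.46888239 0.02463961 0.006     ] back [ 0.69314425 -0.02746644  0.006     ]
scene corners [0.49729315 0.10874566 0.006     ] [0.47342271 0.02240195 0.006     ] [ 0.68679752 -0.03779333  0.006     ]
```

```bash
cat > fit.py <<'E'
from h import *
from scipy.optimize import minimize
def seg(a,b,n=60):return np.linspace(a,b,n)
B=[seg((-.124,-.048,.006),(-.124,.048,.006)),seg((-.124,-.048,.006),(.09,-.048,.006)),seg((-.124,.048,.006),(-.05,.048,.006))]
G=[seg((-.048,s*y,.04),(.02,s*y,.04)) for s in(1,-1) for y in(.03,.038)]
t=np.linspace(0,2*np.pi,60)
N=[np.c_[.02*np.cos(t),.02*np.sin(t),t*0+.102][8:53]]
C=[seg((.086,.02*s,.1),(.06,.02*s,.1),20) for s in(1,-1)]+[seg((.086,-.02,.1),(.086,.02,.1),20)]+[seg((.06,s*.008,.102),(.02,s*.008,.102),30) for s in(1,-1)]
ALL=[(B,1),(G,.6),(N,1),(C,.7)]
ims={c:cv2.cvtColor(cv2.imread(f"pics/{c}0.png"),cv2.COLOR_BGR2GRAY).astype(np.float32) for c in("scene","top")}
def W(L,p):
    c,s=np.cos(p[2]),np.sin(p[2]);return np.c_[p[0]+c*L[:,0]-s*L[:,1],p[1]+s*L[:,0]+c*L[:,1],L[:,2]]
def proj(c,P):
    K,o,A=cam_[c];q=(P-o)@A@K.T;return (q[:,:2]/q[:,2:]).astype(np.float32)
cam_={c:cam(c) for c in ims}
def score(p,cs,sig):
    v=0
    for c in cs:
        g=cv2.GaussianBlur(ims[c],(0,0),sig);gx=cv2.Sobel(g,5,1,0);gy=cv2.Sobel(g,5,0,1)
        for grp,w in ALL:
            for L in grp:
                q=proj(c,W(L,p));d=np.gradient(q,axis=0);n=np.c_[-d[:,1],d[:,0]];n/=np.linalg.norm(n,axis=1)[:,None]+1e-9
                sx=cv2.remap(gx,q[:,0],q[:,1],1).ravel();sy=cv2.remap(gy,q[:,0],q[:,1],1).ravel()
                e=sx*n[:,0]+sy*n[:,1];v+=w*np.sqrt(np.abs(e)).mean() if len(e) else 0
    return -v
if __name__=="__main__":
    for cs in(("top",),("scene",),("top","scene")):
        best=None
        p0=np.array([.601,.037,np.radians(-15.5)])
        for sig in(1.5,.8):
            r=min((minimize(score,p0+np.array([a,b,e]),(cs,sig),method="Nelder-Mead",options=dict(initial_simplex=p0+np.array([a,b,e])+np.array([[0,0,0],[.004,0,0],[0,.004,0],[0,0,.04]]))) for a in(-.004,0,.004) for b in(-.004,0,.004) for e in(-.03,0.03)),key=lambda r:r.fun);p0=r.x
        print(cs,r.x[:2],np.degrees(r.x[2]),r.fun)
    for c in ims:
        im=cv2.imread(f"pics/{c}0.png");x0,y0=(170,130) if c=="top" else(205,130);f=7
        o=cv2.resize(im[y0:y0+85,x0:x0+90],None,fx=f,fy=f,interpolation=cv2.INTER_CUBIC)
        for grp,_ in ALL:
            for L in grp: cv2.polylines(o,[np.int32(((proj(c,W(L,p0))-[x0,y0]+.5)*f))],False,(0,0,255),1)
        cv2.imwrite(f"pics/fit_{c}.png",o)
E
python3 fit.py
```

```text
('top',) [0.60092938 0.04074818] -14.424469925735668 -115.86653137207031
('scene',) [0.60027342 0.03690011] -13.250505781789757 -117.24949645996094
('top', 'scene') [0.60082551 0.0396706 ] -13.890866537003966 -227.67279052734375
```

View pics/fit_top.png

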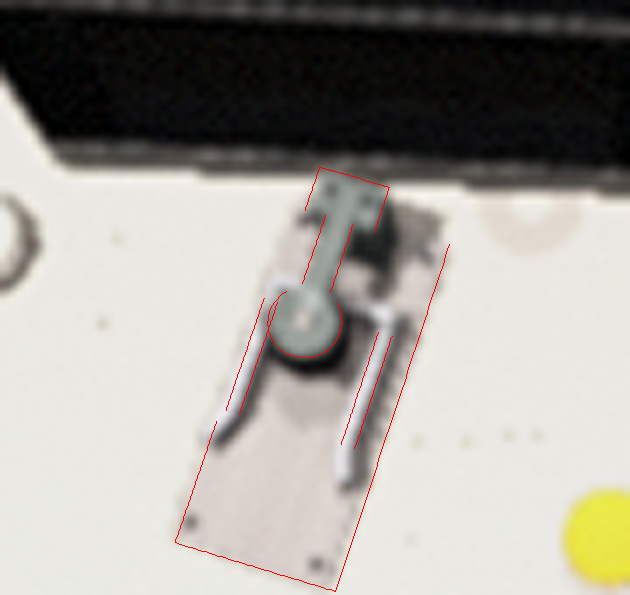

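View pics/fit_scene.png

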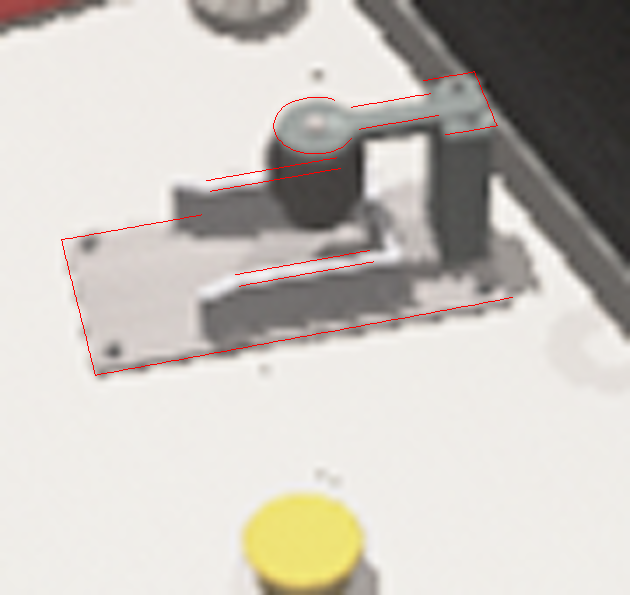

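Both overlays show the fitted outline lying on the press within about 1 px. Axis ≈ (0.601, 0.039), yaw ≈ -14.5°; the tan cup is at (0.545, -0.2365).

Plan: grip the cup with the jaws along the press's x axis and set it on the open front of the bed. Push it in with the front finger of the opened gripper, so the body stays clear of the nose. Then turn the knob with the jaws along the press's y axis.

I swing round first.

```bash
python3 -m handwheel '[[[-4.7,3.5,0],4],[[-4.7,4.5,0],5],[[-0.3,6,0],6],[[-0.3,6,0],6],[[-0.3,6,0],6],[[-0.3,6,0],6],[[-0.3,6,0],6],[[-0.3,6,0],6],[[-0.3,6,0],6],[[-0.3,6,0],6]]' 8.5 60
```

```text
time: 2.35
tcp_pos: [0.5303, 0.21, 0.2314]
tcp_rot: [-180.0, -0.0, 19.6]
force: [0.6, 0.5, 0.4]
gripper_width: 0.085
```

```bash
cat >> h.py <<'E'
def delta(tx,ty,tz,yaw=None):
    from cell import telemetry
    s=telemetry.observe();p=s['tcp_pos'];w=np.radians(s['tcp_rot'][2]);d=np.array([tx,ty,tz])-p
    print('t',round(s['time'],2),'p',p.round(4),'yaw',round(s['tcp_rot'][2],2),'F',s['force'].round(1),'T',s['wrist_torque'].round(3),'w',round(s['gripper_width'],4))
    print('tool shift cm',np.round(100*np.array([np.cos(w)*d[0]+np.sin(w)*d[1],np.sin(w)*d[0]-np.cos(w)*d[1],-d[2]]),2), 'turn',None if yaw is None else round((s['tcp_rot'][2]-yaw+180)%360-180,2))
E
python3 -m handwheel '[[[-1.7,5.3,0.5],4.3],[[-1.3,5.4,1.2],4.3],[[-0.9,5.5,1.5],4.3],[[-0.5,5.5,1.5],4.3],[[-0.1,5.6,1.5],4.3],[[0.3,5.6,1.5],4.3],[[0.7,5.5,1.5],4.3],[[1.2,5.4,1.5],4.0],[[0,0,0],0]]'
python3 -c "
from h import *
delta(.545,-.2365,.003,-14.5)"
```

```text
time: 3.48
tcp_pos: [0.5415, -0.2386, 0.1236]
tcp_rot: [179.8, 0.0, -14.7]
force: [-0.2, 0.6, 0.5]
gripper_width: 0.0852
t 3.48 p [ 0.5415 -0.2386  0.1236] yaw -14.71 F [-0.2  0.6  0.5] T [0.073 0.07  0.021] w 0.0852
tool shift cm [ 0.28 -0.29 12.06] turn -0.21
```

```bash
python3 -m handwheel '[[[0.3,-0.3,3.5],0],[[0,0,3.5],0],[[0,0,1.5],0],[[0,0,0],0]]'
python3 -c "
from h import *
delta(.545,-.2365,.003,-14.5)
for c,(u,v) in(('scene',(275,227)),('top',(284,197))):
    im=imaging.snapshot(c)[:,:,::-1];cv2.imwrite(f'pics/pre_{c}.png',cv2.resize(im[v-40:v+40,u-50:u+50],None,fx=6,fy=6,interpolation=2))
a=cv2.imread('pics/pre_scene.png');b=cv2.imread('pics/pre_top.png');cv2.imwrite('pics/pre.png',cv2.resize(np.hstack([a,b]),(800,320)))
"
```

```text
time: 3.98
tcp_pos: [0.5465, -0.2304, 0.039]
tcp_rot: [-180.0, 0.1, -14.2]
force: [0.7, -0.2, 0.7]
gripper_width: 0.0847
t 3.98 p [ 0.5465 -0.2304  0.039 ] yaw -14.23 F [ 0.7 -0.2  0.7] T [0.01  0.001 0.007] w 0.0847
tool shift cm [0.   0.63 3.6 ] turn 0.27
```

View pics/pre.png

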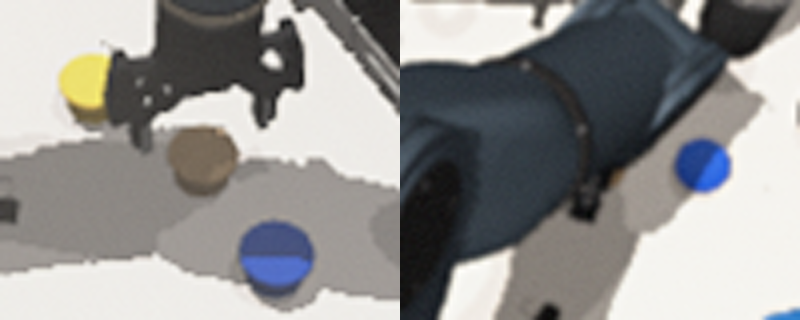

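The fingers straddle the tan cup and are slightly toward its far side. I read the pose again, since the last reading may not have settled.

```bash
python3 -m handwheel '[[[0,0,0],0]]'; python3 -c "
from h import *
delta(.545,-.2365,.003,-14.5)
delta(.545,-.2365,.003,-14.5)"
```

```text
time: 4.2
tcp_pos: [0.5475, -0.2313, 0.0406]
tcp_rot: [180.0, -0.1, -14.3]
force: [-0.1, 0.4, 0.5]
gripper_width: 0.0845
t 4.2 p [ 0.5475 -0.2313  0.0406] yaw -14.26 F [-0.1  0.4  0.5] T [-0.016  0.086 -0.025] w 0.0845
tool shift cm [-0.12  0.57  3.76] turn 0.24
t 4.2 p [ 0.5475 -0.2313  0.0406] yaw -14.26 F [-0.1  0.4  0.5] T [-0.016  0.086 -0.025] w 0.0845
tool shift cm [-0.12  0.57  3.76] turn 0.24
```

```bash
python3 -m handwheel '[[[-0.1,0.55,1.2],0],[[0,0,1.3],0],[[0,0,1.2],0],[[0,0,0],0],[[0,0,0],0]]'; python3 -c "
from h import *
delta(.545,-.2365,.003,-14.5)"
```

```text
time: 4.82
tcp_pos: [0.5444, -0.2362, 0.0022]
tcp_rot: [180.0, 0.0, -14.3]
force: [0.2, -0.8, 1.0]
gripper_width: 0.085
t 4.83 p [ 0.5444 -0.2362  0.0022] yaw -14.27 F [ 0.2 -0.8  1. ] T [-0.024 -0.012 -0.005] w 0.085
tool shift cm [ 0.06  0.02 -0.08] turn 0.23
```

```bash
python3 -m handwheel '[[[0,0,0],0],[[0,0,0],0],[[0,0,0],0],[[0,0,0],0],[[0,0,0],0],[[0,0,0],0]]' 4.5 30
```

```text
time: 5.58
tcp_pos: [0.5449, -0.2362, 0.0031]
tcp_rot: [-180.0, -0.1, -14.3]
force: [-0.9, 0.4, 5.9]
gripper_width: 0.0528
```

```bash
python3 -m handwheel '[[[0,0,0],0],[[0,0,0],0]]'; python3 -m handwheel '[[[0,0,-1],0],[[0,0,-3],0],[[0,0,-4],0],[[0,0,0],0],[[0,0,0],0]]' ; python3 -c "
from h import *
delta(.545,-.2365,.003,-14.5)
u,v=275,215
im=imaging.snapshot('scene')[:,:,::-1];cv2.imwrite('pics/lift.png',cv2.resize(im[v-50:v+50,u-60:u+60],None,fx=6,fy=6,interpolation=2))"
```

```text
time: 5.82
tcp_pos: [0.5449, -0.2362, 0.0031]
tcp_rot: [-180.0, -0.1, -14.3]
force: [-0.6, 1.3, 5.5]
gripper_width: 0.0527
time: 6.45
tcp_pos: [0.5443, -0.2357, 0.0822]
tcp_rot: [-180.0, 0.0, -14.2]
force: [-0.6, -0.7, -2.1]
gripper_width: 0.0527
t 6.45 p [ 0.5443 -0.2357  0.0822] yaw -14.25 F [-0.6 -0.7 -2.1] T [ 0.007 -0.018 -0.039] w 0.0527
tool shift cm [0.09 0.06 7.92] turn 0.25
```

View pics/lift.png

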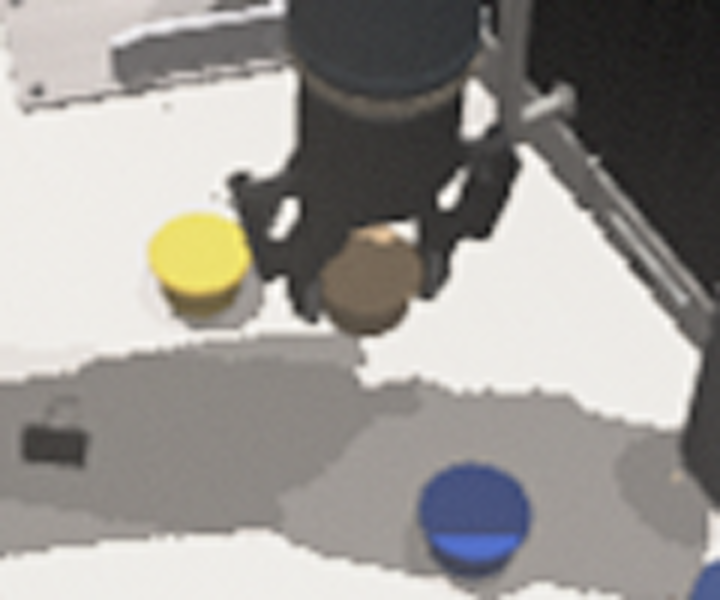

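The cup is off the table, upright and held. I carry it over the front of the bed.

```bash
python3 -m handwheel '[[[-1.5,-4,0],0],[[-1.8,-4.8,0],0],[[-1.9,-5,0],0],[[-1.9,-5,0],0],[[-1.8,-4.8,0],0],[[-1.7,-4.5,0],0],[[0,0,0],0],[[0,0,0],0]]'; python3 -c "
from h import *
delta(.510,.063,.010,-14.5)
for c in('scene','top'):
    u,v=(240,170) if c=='scene' else (215,190)
    im=imaging.snapshot(c)[:,:,::-1];cv2.imwrite(f'pics/over_{c}.png',cv2.resize(im[v-45:v+45,u-60:u+60],None,fx=6,fy=6,interpolation=2))"
```

```text
time: 7.5
tcp_pos: [0.5105, 0.062, 0.0817]
tcp_rot: [179.9, 0.1, -14.2]
force: [0.8, -1.2, -1.9]
gripper_width: 0.0525
t 7.5 p [0.5105 0.062  0.0817] yaw -14.25 F [ 0.8 -1.2 -1.9] T [-0.047 -0.009  0.041] w 0.0525
tool shift cm [-0.08 -0.09  7.17] turn 0.25
```

View pics/over_scene.png

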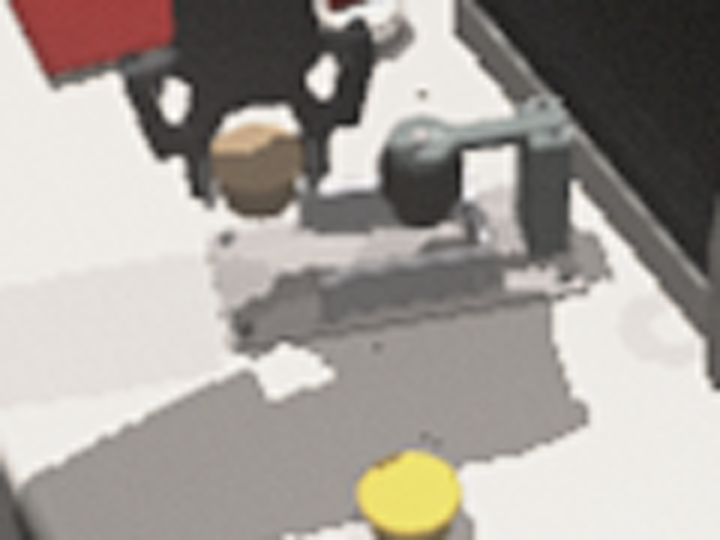

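View pics/over_top.png

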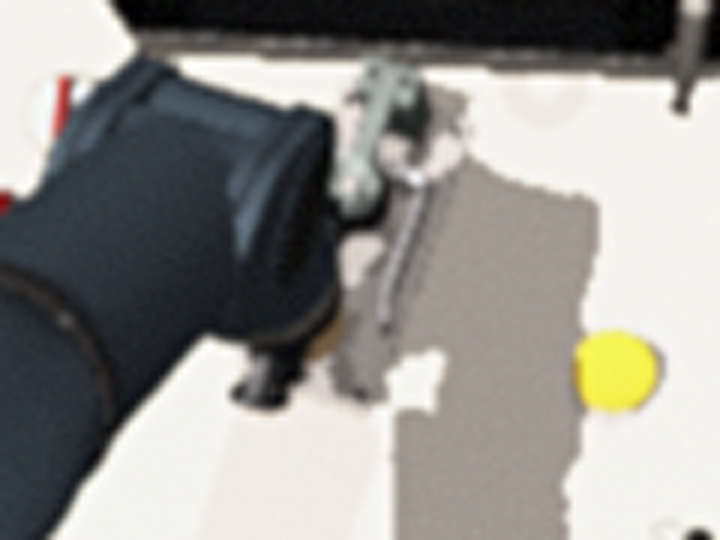

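The cup hangs over the open front of the bed, in line with the channel. I lower it.

```bash
python3 -m handwheel '[[[-0.1,-0.1,2.5],0],[[0,0,2.5],0],[[0,0,1.5],0],[[0,0,0],0],[[0,0,0],0]]'; python3 -m handwheel '[[[0,0,0.3],0],[[0,0,0],0],[[0,0,0],0]]'
```

```text
time: 8.22
tcp_pos: [0.5106, 0.0631, 0.0178]
tcp_rot: [-180.0, -0.0, -14.3]
force: [-0.8, -0.6, -0.4]
gripper_width: 0.0528
time: 8.6
tcp_pos: [0.5103, 0.0637, 0.0145]
tcp_rot: [-180.0, -0.0, -14.3]
force: [-1.0, 0.2, -1.5]
gripper_width: 0.0525
```

```bash
python3 -m handwheel '[[[0,0,0.2],0],[[0,0,0],0],[[0,0,0],0]]';python3 -c "
from h import *
delta(.510,.063,.010,-14.5)
for c in('scene',):
    u,v=(240,170) if c=='scene' else (215,190)
    im=imaging.snapshot(c)[:,:,::-1];cv2.imwrite(f'pics/low_{c}.png',cv2.resize(im[v-45:v+45,u-60:u+60],None,fx=6,fy=6,interpolation=2))"
```

```text
time: 8.98
tcp_pos: [0.5102, 0.0636, 0.0123]
tcp_rot: [180.0, 0.0, -14.3]
force: [0.5, -0.1, -1.3]
gripper_width: 0.0526
t 8.97 p [0.5102 0.0636 0.0123] yaw -14.27 F [ 0.5 -0.1 -1.3] T [0.034 0.007 0.005] w 0.0526
tool shift cm [-0.01  0.06  0.23] turn 0.23
```

View pics/low_scene.png

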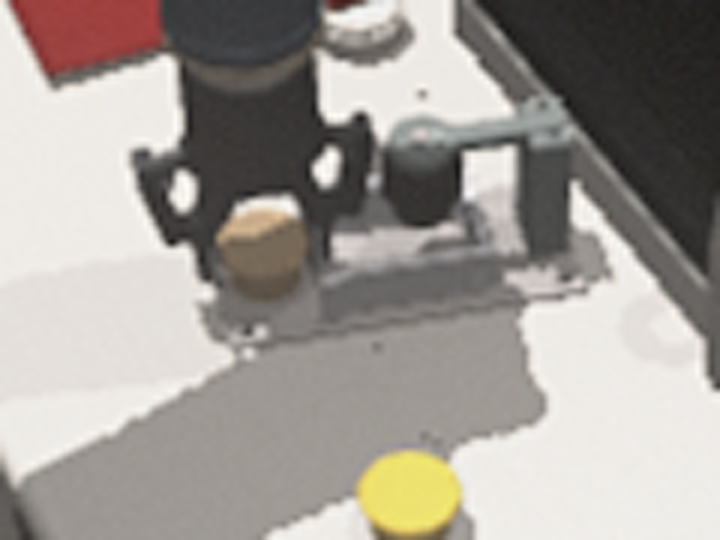

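```bash
python3 -m handwheel '[[[0,0,0.2],0],[[0,0,0],0],[[0,0,0],0]]';python3 -m handwheel '[[[0,0,0.1],0],[[0,0,0],0],[[0,0,0],0]]'
```

```text
time: 9.4
tcp_pos: [0.5102, 0.0636, 0.0103]
tcp_rot: [180.0, 0.0, -14.3]
force: [-0.9, -0.7, -1.2]
gripper_width: 0.0524
time: 9.78
tcp_pos: [0.5102, 0.0636, 0.0093]
tcp_rot: [180.0, 0.0, -14.3]
force: [-1.0, 0.5, -1.3]
gripper_width: 0.0523
```

```bash
python3 -m handwheel '[[[0,0,0.1],0],[[0,0,0],0],[[0,0,0],0]]';python3 -m handwheel '[[[0,0,0],0],[[0,0,0],0],[[0,0,0],0],[[0,0,0],0],[[0,0,0],0]]' 8.5; python3 -m handwheel '[[[0,0,-1.5],0],[[0,0,-3.5],0],[[0,0,-3],0],[[0,0,0],0]]'
```

```text
time: 10.15
tcp_pos: [0.5103, 0.0636, 0.009]
tcp_rot: [-180.0, -0.0, -14.3]
force: [-2.6, 1.3, 11.1]
gripper_width: 0.0524
time: 10.78
tcp_pos: [0.5073, 0.0642, 0.0075]
tcp_rot: [180.0, 0.3, -14.2]
force: [-6.6, 1.9, -0.3]
gripper_width: 0.0849
time: 11.28
tcp_pos: [0.5119, 0.0636, 0.0905]
tcp_rot: [-179.9, -0.2, -14.3]
force: [0.4, -0.0, -0.2]
gripper_width: 0.0851
```

Releasing gave about -6.6 N along x, so the open front linkage bumped the knob or nose. That rules out pushing with the open finger. I check where the cup stands and the wrist range, then push with the fingers shut, jaws along press y, tips at lid height so the body passes above the nose.

```bash
python3 -m handwheel '[[[-4,0,0],0],[[-3,0,0],0],[[0,0,0],0]]'; python3 -c "
from h import *
from cell import telemetry
print(telemetry.observe()['joint_positions'].round(1))
delta(.466,.075,.033,75.5)
for c in('scene','top'):
    u,v=(240,170) if c=='scene' else (215,190)
    im=imaging.snapshot(c)[:,:,::-1];cv2.imwrite(f'pics/rel_{c}.png',im);cv2.imwrite(f'pics/relc_{c}.png',cv2.resize(im[v-45:v+45,u-60:u+60],None,fx=6,fy=6,interpolation=2))"
```

```text
time: 11.65
tcp_pos: [0.4401, 0.0813, 0.0879]
tcp_rot: [180.0, 0.1, -14.2]
force: [1.6, 0.4, 0.7]
gripper_width: 0.0849
[-35.7  29.2  27.8 126.  -26.7  30.6  -1.6]
t 11.65 p [0.4401 0.0813 0.0879] yaw -14.2 F [1.6 0.4 0.7] T [ 0.002 -0.051  0.025] w 0.0849
tool shift cm [ 2.67 -0.02  5.49] turn -89.7
```

View pics/relc_scene.png

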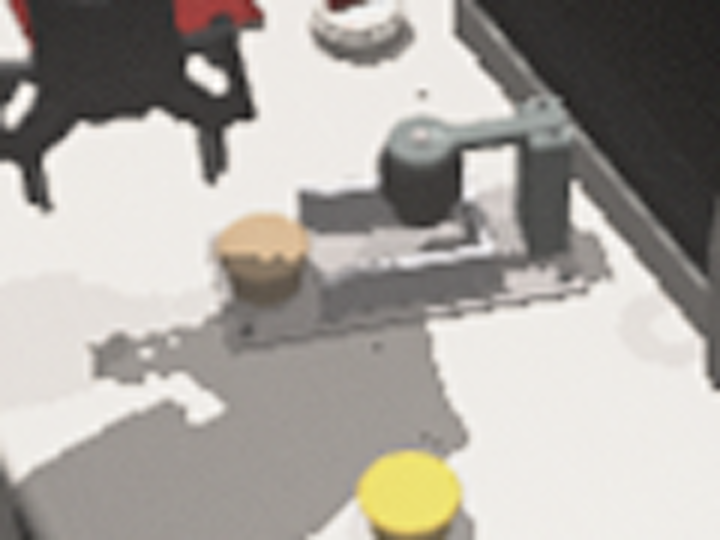

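View pics/relc_top.png

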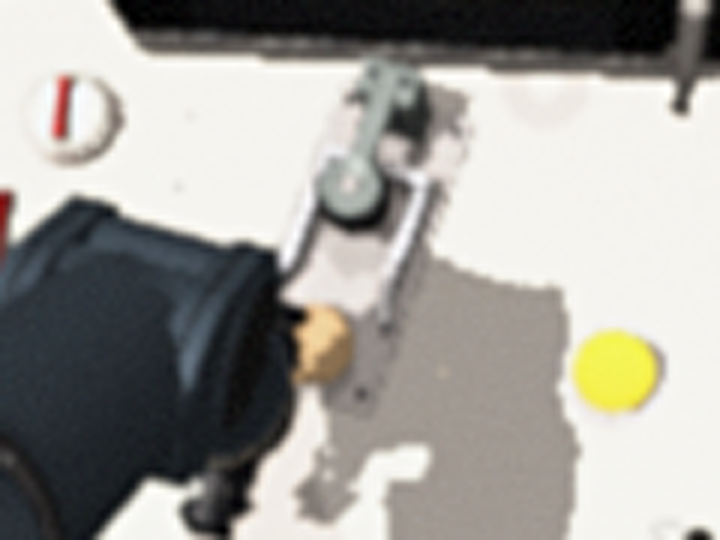

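The tan cup stands upright at the channel mouth (scene crop 262,250; top crop 325,345), roughly centred. I rotate 90° and shut the fingers.

```bash
python3 -m handwheel '[[[0,0,0],-10],[[0,0,0],-10],[[0,0,0],-10],[[0,0,0],-10],[[0,0,0],-10],[[0,0,0],-10],[[0,0,0],-10],[[0,0,0],-10],[[0,0,0],-9.7],[[0,0,0],0]]' 0 40; python3 -c "
from h import *
from cell import telemetry
print(telemetry.observe()['joint_positions'].round(1))
delta(.454,.077,.033,75.5)
K=px2w('scene',(223.7,164.7),.038);a=np.radians(-14.5);d=K[:2]-[.601,.0395];print('cup',K,'press frame',d@[np.cos(a),np.sin(a)],d@[-np.sin(a),np.cos(a)])"
```

```text
time: 13.0
tcp_pos: [0.4434, 0.0804, 0.0881]
tcp_rot: [180.0, -0.0, 75.3]
force: [-0.9, 0.2, 0.0]
gripper_width: -0.0004
[-17.1  26.4   1.2 125.1  -1.1  28.5  60.3]
t 13.0 p [0.4434 0.0804 0.0881] yaw 75.3 F [-0.9  0.2  0. ] T [0.005 0.015 0.011] w -0.0004
tool shift cm [-0.07  1.11  5.51] turn -0.2
cup [0.51179477 0.06492894 0.038     ] press frame -0.09273072691338319 0.0022837641680719905
```

```bash
python3 -m handwheel '[[[0,0,2],-0.2],[[0,0,2],0],[[0,0,1.5],0],[[0,0,0],0],[[0,0,0],0]]'; python3 -m handwheel '[[[0,1,0],0],[[0,1,0],0],[[0,1,0],0],[[0,1,0],0],[[0,0.8,0],0],[[0,0.8,0],0],[[0,0.8,0],0],[[0,0,0],0]]'; python3 -c "
from h import *
a=np.radians(-14.5);p=np.array([.601,.0395])-.039*np.array([np.cos(a),np.sin(a)])
delta(p[0],p[1],.033,75.5)
for c in('scene','top'):
    u,v=(240,170) if c=='scene' else (215,190)
    im=imaging.snapshot(c)[:,:,::-1];cv2.imwrite(f'pics/p1c_{c}.png',cv2.resize(im[v-45:v+45,u-60:u+60],None,fx=6,fy=6,interpolation=2))"
```

```text
time: 13.62
tcp_pos: [0.4428, 0.0808, 0.0336]
tcp_rot: [180.0, 0.0, 75.5]
force: [0.3, 0.1, 0.8]
gripper_width: 0.0
time: 14.62
tcp_pos: [0.5055, 0.0648, 0.0333]
tcp_rot: [179.9, -0.0, 75.6]
force: [0.4, 0.1, -1.0]
gripper_width: -0.0002
t 14.62 p [0.5055 0.0648 0.0333] yaw 75.61 F [ 0.4  0.1 -1. ] T [0.008 0.006 0.011] w -0.0002
tool shift cm [-0.07  5.98  0.03] turn 0.11
```

View pics/p1c_scene.png

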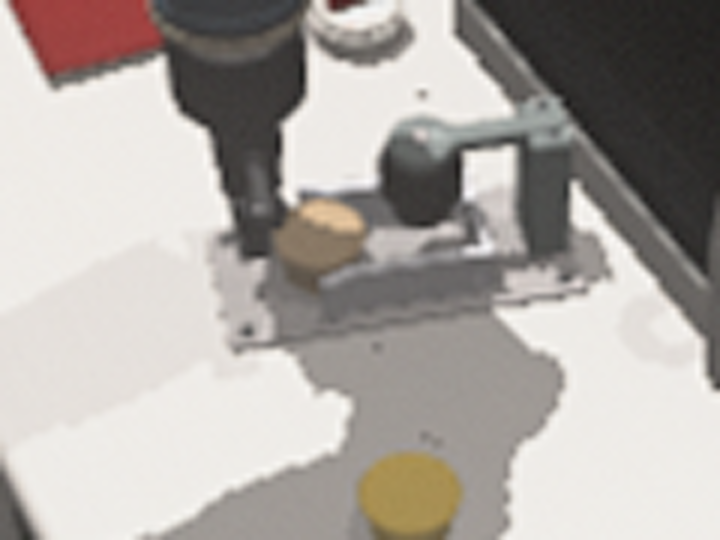

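The push works: the cup is upright and entering the guides (crop 322,245). I continue.

```bash
python3 -m handwheel '[[[0,0.7,0],0],[[0,0.7,0],0],[[0,0.7,0],0],[[0,0.7,0],0],[[0,0.7,0],0],[[0,0.7,0],0],[[0,0,0],0]]'; python3 -c "
from h import *
a=np.radians(-14.5);p=np.array([.601,.0395])-.039*np.array([np.cos(a),np.sin(a)])
delta(p[0],p[1],.033,75.5)
for c in('scene','top'):
    u,v=(240,170) if c=='scene' else (215,190)
    im=imaging.snapshot(c)[:,:,::-1];cv2.imwrite(f'pics/p2c_{c}.png',cv2.resize(im[v-45:v+45,u-60:u+60],None,fx=6,fy=6,interpolation=2))"
```

```text
time: 15.6
tcp_pos: [0.546, 0.0544, 0.0333]
tcp_rot: [179.9, -0.0, 75.6]
force: [-0.4, 0.0, -0.8]
gripper_width: -0.0002
t 15.6 p [0.546  0.0544 0.0333] yaw 75.61 F [-0.4  0.  -0.8] T [-0.07 -0.01  0.02] w -0.0002
tool shift cm [-0.07  1.8   0.03] turn 0.11
```

View pics/p2c_scene.png

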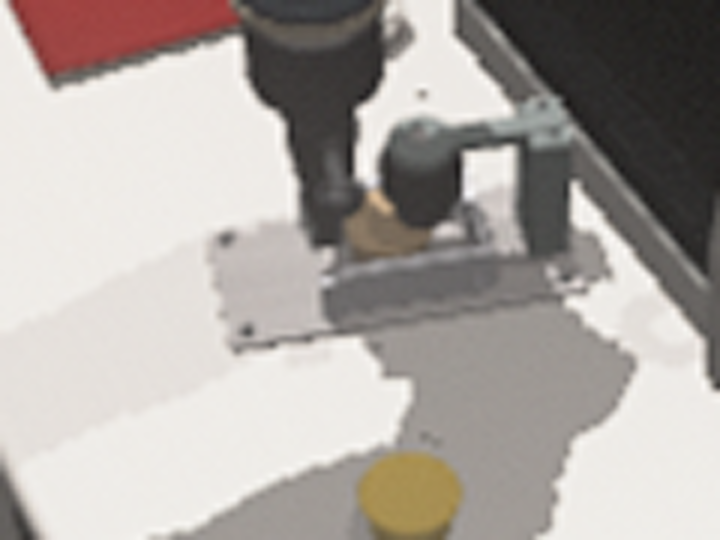

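```bash
python3 -m handwheel '[[[0,0.5,0],0],[[0,0.5,0],0],[[0,0,0],0]]'; python3 -m handwheel '[[[0,0.3,0],0],[[0,0,0],0]]';  python3 -m handwheel '[[[0,0.2,0],0],[[0,0,0],0]]'
```

```text
time: 16.08
tcp_pos: [0.5553, 0.0519, 0.0333]
tcp_rot: [180.0, -0.0, 75.6]
force: [-0.3, -0.4, 0.0]
gripper_width: -0.0003
time: 16.32
tcp_pos: [0.5578, 0.0512, 0.0333]
tcp_rot: [180.0, 0.0, 75.6]
force: [-0.8, 0.2, -0.3]
gripper_width: 0.0001
time: 16.58
tcp_pos: [0.5596, 0.0508, 0.0333]
tcp_rot: [-180.0, 0.0, 75.6]
force: [-1.4, 0.3, 0.5]
gripper_width: -0.0001
```

```bash
python3 -m handwheel '[[[0,0.2,0],0],[[0,0,0],0]]'; python3 -m handwheel '[[[0,0.2,0],0],[[0,0,0],0]]'; python3 -c "
from h import *
a=np.radians(-14.5);p=np.array([.601,.0395])-.039*np.array([np.cos(a),np.sin(a)])
delta(p[0],p[1],.033,75.5)
for c in('scene','top'):
    u,v=(240,170) if c=='scene' else (215,190)
    im=imaging.snapshot(c)[:,:,::-1];cv2.imwrite(f'pics/p3c_{c}.png',cv2.resize(im[v-45:v+45,u-60:u+60],None,fx=6,fy=6,interpolation=2))"
```

```text
time: 16.82
tcp_pos: [0.5617, 0.0503, 0.0333]
tcp_rot: [180.0, -0.0, 75.6]
force: [-0.8, -0.1, -0.3]
gripper_width: 0.0001
time: 17.08
tcp_pos: [0.5637, 0.0498, 0.0333]
tcp_rot: [180.0, -0.0, 75.6]
force: [-1.7, -0.9, -0.2]
gripper_width: -0.0002
t 17.07 p [0.5637 0.0498 0.0333] yaw 75.63 F [-1.7 -0.9 -0.2] T [-0.015  0.245 -0.023] w -0.0002
tool shift cm [-0.06 -0.03  0.03] turn 0.13
```

View pics/p3c_scene.png

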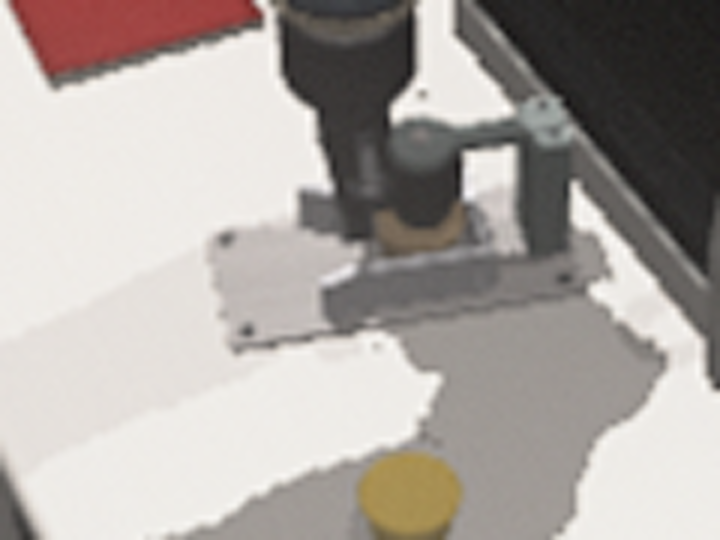

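Nearly seated. I take 1 mm steps and watch the force.

```bash
python3 -m handwheel '[[[0,0.1,0],0],[[0,0,0],0]]'; python3 -m handwheel '[[[0,0.1,0],0],[[0,0,0],0]]'; python3 -c "
from h import *
delta(.56,.05,.033,75.5)"
```

```text
time: 17.42
tcp_pos: [0.5645, 0.0496, 0.0333]
tcp_rot: [-180.0, 0.0, 75.6]
force: [-1.7, -0.1, 0.8]
gripper_width: 0.0003
time: 17.68
tcp_pos: [0.5655, 0.0493, 0.0333]
tcp_rot: [180.0, 0.0, 75.6]
force: [-2.1, -0.3, 0.2]
gripper_width: 0.0001
t 17.68 p [0.5655 0.0493 0.0333] yaw 75.63 F [-2.1 -0.3  0.2] T [-0.061  0.322  0.01 ] w 0.0001
tool shift cm [-0.07 -0.55  0.03] turn 0.13
```

```bash
python3 -m handwheel '[[[0,0.1,0],0],[[0,0,0],0]]'; python3 -m handwheel '[[[0,0.1,0],0],[[0,0,0],0]]'; python3 -c "
from h import *
delta(.56,.05,.033,75.5)
im=imaging.snapshot('scene')[:,:,::-1];u,v=250,165;cv2.imwrite('pics/p4.png',cv2.resize(im[v-35:v+30,u-40:u+40],None,fx=9,fy=9,interpolation=2))"
```

```text
time: 17.92
tcp_pos: [0.5662, 0.0491, 0.0332]
tcp_rot: [-180.0, 0.0, 75.6]
force: [-2.2, 1.1, 0.6]
gripper_width: -0.0004
time: 18.18
tcp_pos: [0.5663, 0.0491, 0.0331]
tcp_rot: [-179.9, 0.0, 75.7]
force: [-4.4, 1.4, 1.4]
gripper_width: -0.0002
t 18.18 p [0.5663 0.0491 0.0331] yaw 75.65 F [-4.4  1.4  1.4] T [0.284 1.07  0.011] w -0.0002
tool shift cm [-0.06 -0.63  0.01] turn 0.15
```

View pics/p4.png

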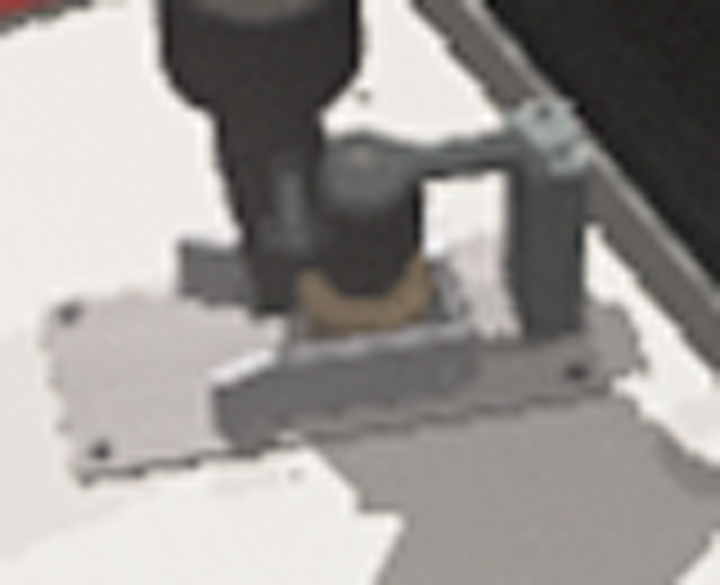

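```bash
python3 -m handwheel '[[[0,0.1,0],0],[[0,0,0],0]]'; python3 -c "
from h import *
delta(.56,.05,.033,75.5)"; python3 -m handwheel '[[[0,-0.5,0],0],[[0,-2,0],0],[[0,-4,0],0],[[0,-4,0],0],[[0,-2,0],0],[[0,0,0],0]]';  python3 -c "
from h import *
delta(.601,.0395,.14,110)
for c in('scene','top'):
    u,v=(240,170) if c=='scene' else (215,190)
    im=imaging.snapshot(c)[:,:,::-1];cv2.imwrite(f'pics/p5_{c}.png',im);cv2.imwrite(f'pics/p5c_{c}.png',cv2.resize(im[v-45:v+45,u-60:u+60],None,fx=6,fy=6,interpolation=2))"
```

```text
time: 18.48
tcp_pos: [0.5664, 0.0491, 0.033]
tcp_rot: [-179.8, 0.0, 75.7]
force: [-7.8, 2.0, 3.4]
gripper_width: 0.0001
t 18.48 p [0.5664 0.0491 0.033 ] yaw 75.67 F [-7.8  2.   3.4] T [0.403 1.629 0.014] w 0.0001
tool shift cm [-0.07 -0.64 -0.  ] turn 0.17
time: 19.23
tcp_pos: [0.4468, 0.08, 0.0336]
tcp_rot: [180.0, -0.0, 75.7]
force: [1.0, 0.4, -0.1]
gripper_width: 0.0001
t 19.23 p [0.4468 0.08   0.0336] yaw 75.7 F [ 1.   0.4 -0.1] T [-0.018  0.011  0.056] w 0.0001
tool shift cm [ -0.12  15.94 -10.64] turn -34.3
```

View pics/p5c_scene.png

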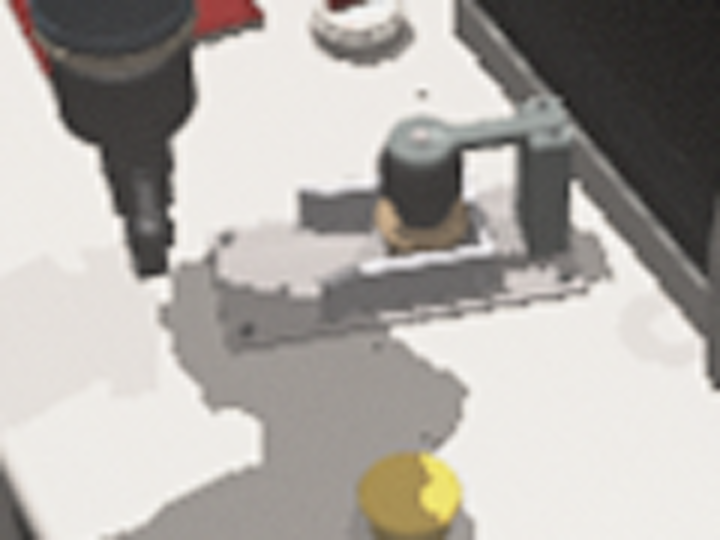

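View pics/p5c_top.png

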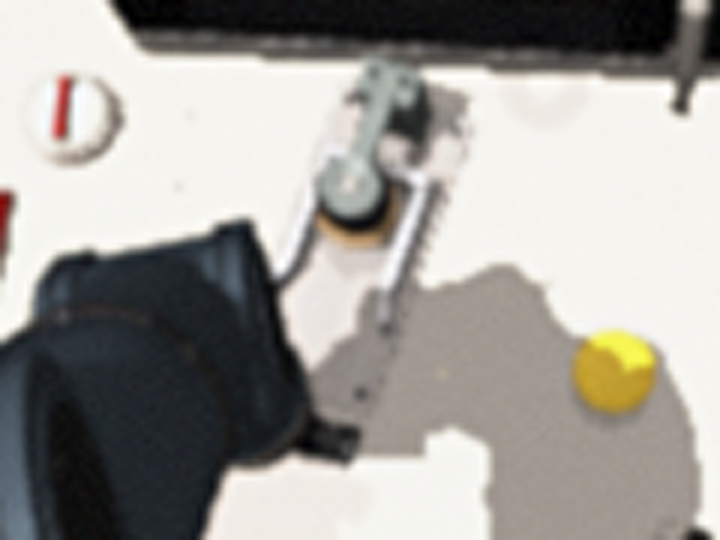

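The cup is seated: lid concentric under the knob, between the guides, and it stopped dead at about 8 N. I raise, open and turn to the start angle for the knob.

```bash
python3 -m handwheel '[[[0,0,-4],-8.6],[[0,0,-4],-8.6],[[0,0,-3],-8.6],[[0,0,0],-8.6],[[0,0,0],0],[[0,0,0],0]]' 8.5 40;  python3 -c "
from h import *
delta(.603,.0385,.14,110.5)"
```

```text
time: 20.08
tcp_pos: [0.4476, 0.0793, 0.143]
tcp_rot: [-180.0, -0.0, 109.8]
force: [-0.3, 0.8, 0.5]
gripper_width: 0.0853
t 20.07 p [0.4476 0.0793 0.143 ] yaw 109.8 F [-0.3  0.8  0.5] T [-0.029  0.047 -0.001] w 0.0853
tool shift cm [-9.1  13.24  0.3 ] turn -0.7
```

```bash
python3 -m handwheel '[[[-2.3,3.3,0],-0.5],[[-2.3,3.3,0],0],[[-2.3,3.3,0],0],[[-2.2,3.3,0],0],[[0,0,0],0],[[0,0,0],0]]';  python3 -c "
from h import *
delta(.603,.0385,.14,110.5)
for c in('scene','top'):
    u,v=(250,155) if c=='scene' else (215,190)
    im=imaging.snapshot(c)[:,:,::-1];cv2.imwrite(f'pics/k0c_{c}.png',cv2.resize(im[v-45:v+45,u-60:u+60],None,fx=6,fy=6,interpolation=2))"
```

```text
time: 20.82
tcp_pos: [0.6018, 0.0406, 0.1425]
tcp_rot: [-179.9, -0.0, 110.5]
force: [-0.2, 1.1, -0.3]
gripper_width: 0.085
t 20.82 p [0.6018 0.0406 0.1425] yaw 110.47 F [-0.2  1.1 -0.3] T [0.011 0.005 0.003] w 0.085
tool shift cm [-0.23  0.04  0.25] turn -0.03
```

View pics/k0c_scene.png

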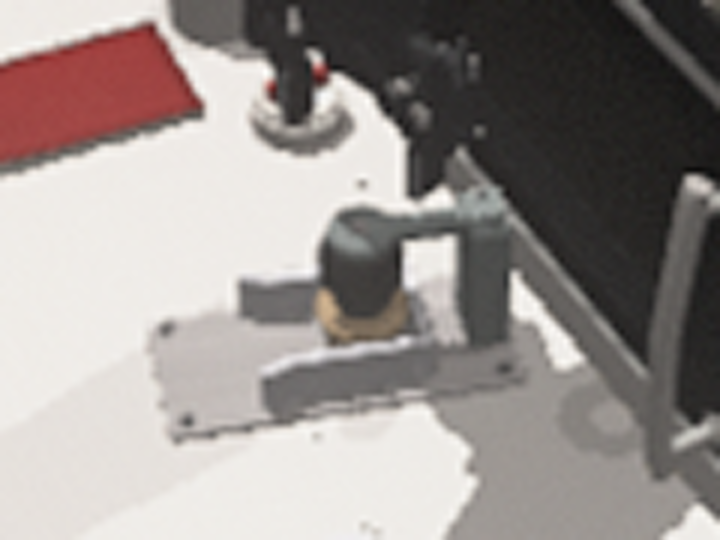

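The fingertips (scene crop 295,115 and 425,190) straddle the nose symmetrically (360,215 at lower height). I lower them.

```bash
python3 -m handwheel '[[[-0.2,0,2.5],0],[[0,0,2.5],0],[[0,0,2.5],0],[[0,0,1.7],0],[[0,0,0],0],[[0,0,0],0]]'; python3 -m handwheel '[[[0,0,0],0],[[0,0,0],0],[[0,0,0],0],[[0,0,0],0],[[0,0,0],0],[[0,0,0],0]]' 4 20;  python3 -c "
from h import *
delta(.603,.0385,.05,110.5)"
```

```text
time: 21.68
tcp_pos: [0.6038, 0.0387, 0.0521]
tcp_rot: [179.9, 0.0, 110.5]
force: [0.3, -0.5, 0.7]
gripper_width: 0.0849
time: 22.42
tcp_pos: [0.603, 0.041, 0.0524]
tcp_rot: [179.9, -0.1, 110.6]
force: [-5.3, 6.5, 10.8]
gripper_width: 0.0475
t 22.43 p [0.603  0.041  0.0524] yaw 110.63 F [-5.3  6.5 10.8] T [ 1.316  1.001 -0.083] w 0.0475
tool shift cm [-0.24 -0.09  0.24] turn 0.13
```

```bash
python3 -m handwheel '[[[0.25,-0.05,-0.05],0],[[0,0,0],0],[[0,0,0],0]]' - 60; python3 -m handwheel '[[[0,0,0],0],[[0,0,0],0]]'; python3 -c "
from h import *
delta(.603,.041,.05,110.5)
for c in('scene','top'):
    u,v=(250,155) if c=='scene' else (215,190)
    im=imaging.snapshot(c)[:,:,::-1];cv2.imwrite(f'pics/k1c_{c}.png',cv2.resize(im[v-45:v+45,u-60:u+60],None,fx=6,fy=6,interpolation=2))"
```

```text
time: 22.8
tcp_pos: [0.6029, 0.0411, 0.0526]
tcp_rot: [179.9, 0.0, 110.5]
force: [1.6, 0.7, 7.7]
gripper_width: 0.0465
time: 23.05
tcp_pos: [0.6029, 0.0411, 0.0526]
tcp_rot: [179.9, 0.0, 110.5]
force: [0.5, 1.9, 7.3]
gripper_width: 0.0468
t 23.05 p [0.6029 0.0411 0.0526] yaw 110.55 F [0.5 1.9 7.3] T [0.465 0.029 0.078] w 0.0468
tool shift cm [-0.02  0.    0.26] turn 0.05
```

View pics/k1c_scene.png

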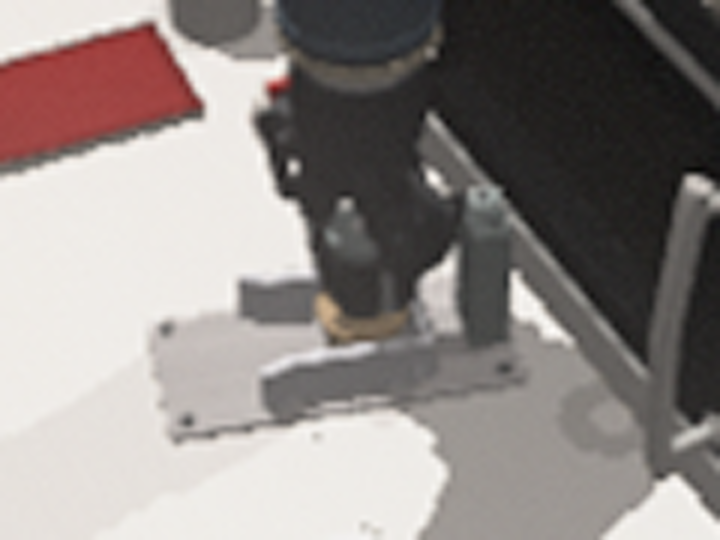

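The knob is gripped squarely and side forces are near zero. I start turning clockwise (positive about tool z).

```bash
python3 -m handwheel '[[[0,0,0],5],[[0,0,0],5],[[0,0,0],0]]'; python3 -c "
from h import *
delta(.603,.041,.05,110.5)"; python3 -m handwheel '[[[0,0,0],5],[[0,0,0],5],[[0,0,0],0]]'; python3 -c "
from h import *
delta(.603,.041,.05,110.5)"
```

```text
time: 23.52
tcp_pos: [0.6029, 0.0411, 0.0526]
tcp_rot: [179.9, -0.0, 100.4]
force: [0.3, 1.4, 7.5]
gripper_width: 0.0468
t 23.52 p [0.6029 0.0411 0.0526] yaw 100.44 F [0.3 1.4 7.5] T [ 0.466 -0.038 -0.298] w 0.0468
tool shift cm [-0.01  0.01  0.26] turn -10.06
time: 23.9
tcp_pos: [0.6029, 0.041, 0.0526]
tcp_rot: [179.9, -0.0, 90.4]
force: [0.3, 0.9, 7.0]
gripper_width: 0.0469
t 23.9 p [0.6029 0.041  0.0526] yaw 90.44 F [0.3 0.9 7. ] T [ 0.373 -0.076 -0.317] w 0.0469
tool shift cm [0.   0.01 0.26] turn -20.06
```

Torque is about -0.30 N m, which is pure knob friction. I continue.

```bash
cat > t.py <<'E'
from cell import telemetry
s=telemetry.observe();print('t',round(s['time'],2),'yaw',s['tcp_rot'][2].round(2),'F',s['force'].round(1),'Tz',s['wrist_torque'][2].round(3),'w',round(s['gripper_width'],4))
E
python3 -m handwheel '[[[0,0,0],5],[[0,0,0],0]]' >/dev/null; python3 t.py; python3 -m handwheel '[[[0,0,0],5],[[0,0,0],0]]' >/dev/null; python3 t.py; python3 -m handwheel '[[[0,0,0],4],[[0,0,0],0]]' >/dev/null; python3 t.py
```

```text
t 24.15 yaw 85.44 F [0.7 2.1 7. ] Tz -0.27 w 0.0468
t 24.4 yaw 80.44 F [0.8 1.7 6.7] Tz -0.265 w 0.0465
t 24.65 yaw 76.45 F [0.  1.6 7.2] Tz -0.313 w 0.0468
```

```bash
for i in 1; do python3 -m handwheel '[[[0,0,0],4],[[0,0,0],0]]' >/dev/null; python3 t.py; python3 -m handwheel '[[[0,0,0],4],[[0,0,0],0]]' >/dev/null; python3 t.py; python3 -m handwheel '[[[0,0,0],4],[[0,0,0],0]]' >/dev/null; python3 t.py; done
```

```text
t 24.9 yaw 72.45 F [ 0.3 -0.2  6.9] Tz -0.304 w 0.0467
t 25.15 yaw 68.45 F [1.  1.2 7.7] Tz -0.314 w 0.0463
t 25.4 yaw 64.45 F [0.9 1.9 7.1] Tz -0.313 w 0.0468
```

```bash
python3 -m handwheel '[[[0,0,0],3],[[0,0,0],0]]' >/dev/null; python3 t.py; python3 -m handwheel '[[[0,0,0],3],[[0,0,0],0]]' >/dev/null; python3 t.py; python3 -m handwheel '[[[0,0,0],3],[[0,0,0],0]]' >/dev/null; python3 t.py;python3 -m handwheel '[[[0,0,0],3],[[0,0,0],0]]' >/dev/null; python3 t.py
```

```text
t 25.65 yaw 61.47 F [0.2 1.4 7. ] Tz -0.26 w 0.0468
t 25.9 yaw 58.48 F [0.9 0.2 7.3] Tz -0.228 w 0.047
t 26.15 yaw 55.48 F [0.  1.  7.7] Tz -0.175 w 0.0464
t 26.4 yaw 52.48 F [-0.1  0.4  7. ] Tz -0.189 w 0.0465
```

The torque magnitude has fallen instead of rising, and the sign isn't clear, so I look at the foot before going on.

```bash
python3 -c "
from h import *
for c in('scene','top'):
    u,v=(250,160) if c=='scene' else (215,185)
    im=imaging.snapshot(c)[:,:,::-1];cv2.imwrite(f'pics/k2c_{c}.png',cv2.resize(im[v-30:v+30,u-40:u+40],None,fx=9,fy=9,interpolation=2))
"; python3 t.py
```

```text
t 26.5 yaw 52.5 F [0.6 0.5 7.5] Tz -0.159 w 0.0464
```

View pics/k2c_scene.png

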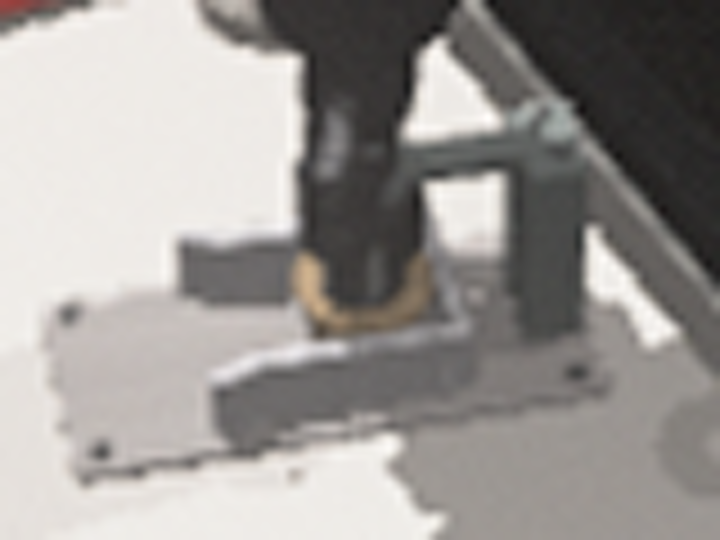

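View pics/k2c_top.png

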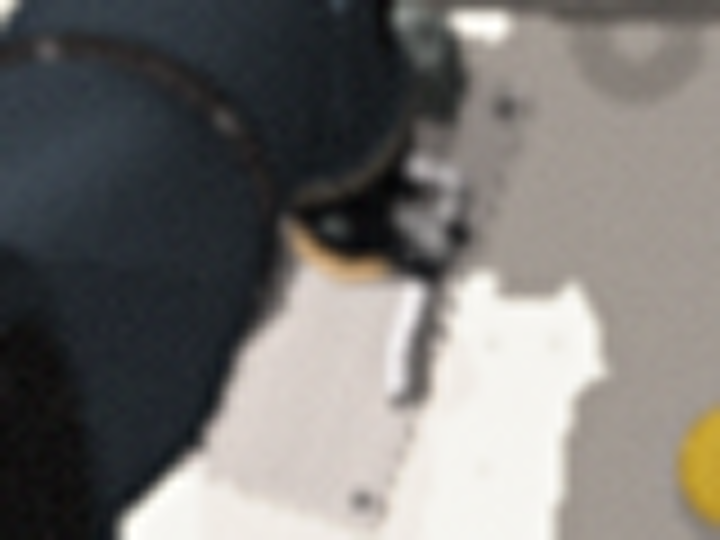

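Not resolvable in the image. I make a small reversal to learn the sign and offset of the torque reading.

```bash
python3 -m handwheel '[[[0,0,0],-1],[[0,0,0],0]]' >/dev/null; python3 t.py; python3 -m handwheel '[[[0,0,0],-2],[[0,0,0],0]]' >/dev/null; python3 t.py;python3 -m handwheel '[[[0,0,0],0]]' >/dev/null; python3 t.py;python3 -m handwheel '[[[0,0,0],1],[[0,0,0],0]]' >/dev/null; python3 t.py; python3 -m handwheel '[[[0,0,0],2],[[0,0,0],0]]' >/dev/null; python3 t.py;python3 -m handwheel '[[[0,0,0],0]]' >/dev/null; python3 t.py
```

```text
t 26.75 yaw 53.54 F [0.8 0.7 7.7] Tz 0.038 w 0.0463
t 27.0 yaw 55.56 F [0.2 0.8 8. ] Tz 0.274 w 0.0467
t 27.12 yaw 55.55 F [0.3 1.2 6.9] Tz 0.256 w 0.0465
t 27.38 yaw 54.53 F [0.9 0.2 7.8] Tz 0.062 w 0.0466
t 27.62 yaw 52.51 F [-0.2  0.9  7.6] Tz -0.056 w 0.0464
t 27.75 yaw 52.51 F [-0.2  0.8  6.5] Tz -0.123 w 0.0468
```

```bash
for i in 1 2 3; do python3 -m handwheel '[[[0,0,0],0]]' >/dev/null; python3 t.py; done; python3 -m handwheel '[[[0,0,0],4]]' >/dev/null; python3 t.py; for i in 1 2 3 4; do python3 -m handwheel '[[[0,0,0],0]]' >/dev/null; python3 t.py; done
```

```text
t 27.88 yaw 52.52 F [0.5 1.9 6.7] Tz -0.039 w 0.0466
t 28.0 yaw 52.51 F [0.  0.9 6.9] Tz -0.117 w 0.0464
t 28.12 yaw 52.51 F [-0.1  1.   7.4] Tz -0.051 w 0.0469
t 28.25 yaw 48.49 F [0.3 0.9 8.5] Tz 0.443 w 0.0467
t 28.38 yaw 48.46 F [-0.6  1.7  8.9] Tz -0.183 w 0.0467
t 28.5 yaw 48.51 F [-0.1  0.5  7.1] Tz -0.154 w 0.0467
t 28.62 yaw 48.5 F [0.5 0.5 7. ] Tz -0.161 w 0.0467
t 28.75 yaw 48.5 F [0.2 1.2 6.6] Tz -0.185 w 0.0467
```

Useful: in motion the reading is +0.44 and it flips after the stop, because the arm rebounds. So settled readings don't show the sliding torque. I turn slowly, quasi-statically, to get the true sliding limit.

```bash
for i in 1 2 3 4 5; do python3 -m handwheel '[[[0,0,0],0.5]]' >/dev/null; python3 t.py; done
```

```text
t 28.88 yaw 48.05 F [-0.5  0.7  7.5] Tz 0.406 w 0.0467
t 29.0 yaw 47.55 F [0.5 0.3 7.7] Tz 0.415 w 0.0467
t 29.12 yaw 47.06 F [0.8 0.6 8.3] Tz 0.452 w 0.0468
t 29.25 yaw 46.56 F [-0.5  0.   7.2] Tz 0.385 w 0.0467
t 29.38 yaw 46.06 F [0.4 0.1 8. ] Tz 0.413 w 0.0467
```

The sliding torque is 0.414 N m, and the hysteresis loop centre is 0.12, so the foot bears with about 15–16 N. About 4° more should bring it to 20 N.

```bash
for i in 1 2 3 4 5 6 7; do python3 -m handwheel '[[[0,0,0],0.5]]' >/dev/null; python3 t.py; done
```

```text
t 29.5 yaw 45.56 F [0.3 0.3 7.3] Tz 0.461 w 0.0472
t 29.62 yaw 45.06 F [-0.  -0.1  6.6] Tz 0.432 w 0.0465
t 29.75 yaw 44.56 F [0.1 1.1 7.9] Tz 0.391 w 0.0467
t 29.88 yaw 44.05 F [0.1 0.6 7.4] Tz 0.419 w 0.0467
t 30.0 yaw 43.56 F [-0.4 -0.1  7.7] Tz 0.404 w 0.0464
t 30.12 yaw 43.06 F [0.1 0.5 7.3] Tz 0.439 w 0.0467
t 30.25 yaw 42.56 F [0.2 1.4 8. ] Tz 0.438 w 0.0468
```

```bash
for i in 1 2 3 4; do python3 -m handwheel '[[[0,0,0],0]]' >/dev/null; python3 t.py; done
```

```text
t 30.38 yaw 42.55 F [ 0.7 -0.1  7.6] Tz 0.289 w 0.0467
t 30.5 yaw 42.56 F [ 0.4 -0.2  7.3] Tz 0.264 w 0.0466
t 30.62 yaw 42.55 F [-0.3  1.   8. ] Tz 0.295 w 0.047
t 30.75 yaw 42.55 F [-0.4  0.6  8.5] Tz 0.303 w 0.0468
```

I estimate about 19–20 N, consistent with roughly 22° past contact. I release and lift clear.

```bash
python3 -m handwheel '[[[0,0,0],0],[[0,0,0],0],[[0,0,0],0],[[0,0,0],0],[[0,0,0],0]]' 8.5; python3 t.py; python3 -m handwheel '[[[0,0,-1],0],[[0,0,-3],0],[[0,0,-4],0],[[0,0,-4],0],[[0,0,0],0],[[0,0,0],0]]'; python3 t.py
```

```text
time: 31.38
tcp_pos: [0.602, 0.0406, 0.0517]
tcp_rot: [-180.0, 0.0, 42.5]
force: [0.1, -0.5, -0.0]
gripper_width: 0.0851
t 31.38 yaw 42.53 F [ 0.1 -0.5 -0. ] Tz 0.022 w 0.0851
time: 32.12
tcp_pos: [0.6017, 0.0408, 0.1719]
tcp_rot: [-180.0, -0.0, 42.5]
force: [1.0, 0.6, 0.9]
gripper_width: 0.0849
t 32.12 yaw 42.54 F [1.  0.6 0.9] Tz 0.045 w 0.0849
```

```bash
python3 -m handwheel '[[[-2.4,-2.2,0],0],[[-2.5,-2.3,0],0],[[-2.5,-2.3,0],0],[[0,0,0],0],[[0,0,0],0]]'; python3 -c "
from h import *
for c in('scene','top'):
    u,v=(250,160) if c=='scene' else (215,185)
    im=imaging.snapshot(c)[:,:,::-1];cv2.imwrite(f'pics/fin_{c}.png',im);cv2.imwrite(f'pics/finc_{c}.png',cv2.resize(im[v-30:v+30,u-40:u+40],None,fx=9,fy=9,interpolation=2))
"
```

```text
time: 32.75
tcp_pos: [0.5019, 0.0409, 0.1714]
tcp_rot: [-180.0, 0.0, 42.5]
force: [-0.1, -0.1, 0.7]
gripper_width: 0.0849
```

View pics/finc_scene.png

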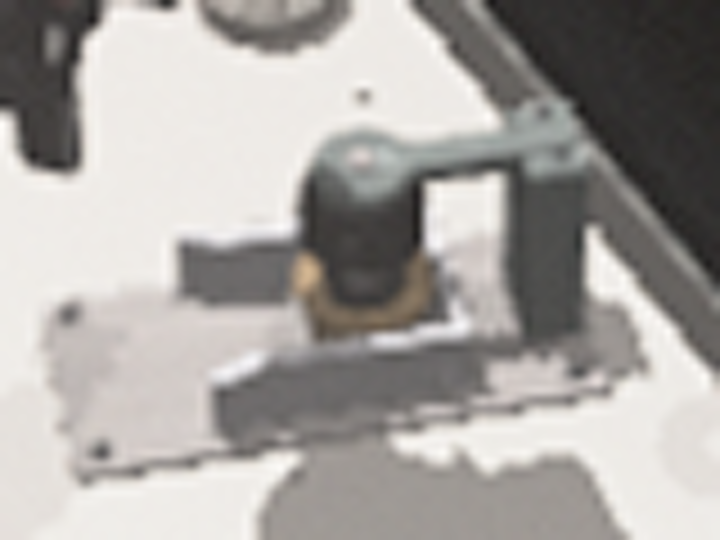

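View pics/fin_scene.png

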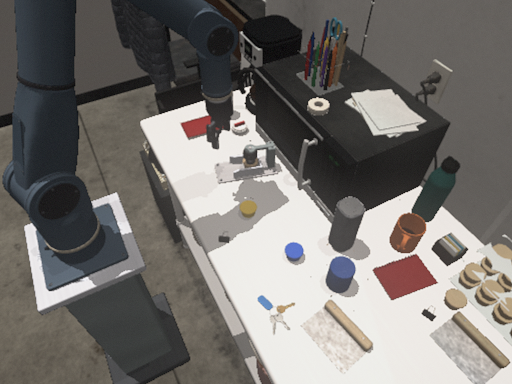

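View pics/fin_top.png

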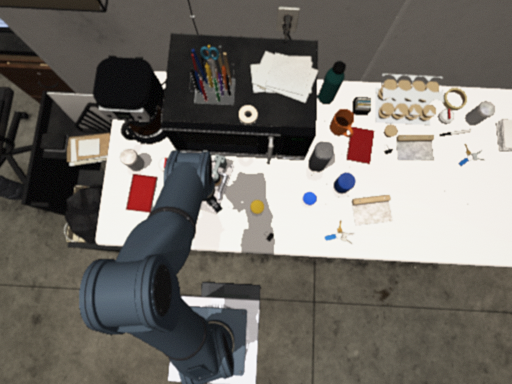

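The cup is upright under the foot, with the lid centred below the knob (crop 367,300) and the foot down on it. The bystanders are where they were: yellow at 249,209, blue at 294,252, clip at 224,239. The gripper is clear, so I hand in.

```bash
python3 -c "
from cell import manip
print(manip.finish_job())"
```

```text
the job is handed in; nothing more can be done
None
```

I set the tan cup on the press bed and pushed it back between the guides until it stopped firm against about 8 N. I then turned the knob about 68° clockwise, let go and moved clear. The job was handed in at about 33 s of the 72 s allowed.

- **Foot force:** I estimate 17–20 N, inferred from the torque needed to turn the knob (0.42–0.44 N m). It fits with about 22° of turning after the foot touched the lid. I could not read the force directly.
- **Misleading readings:** Torque read while the arm was still gave the wrong sign, because the arm springs back when it stops. I used only readings taken while turning slowly. To sort this out I backed the knob off 3° and turned it forward again.
- **Contact with the press:** When I first released the cup, the gripper's open linkage bumped the press at about 7 N. I saw no effect, and I then pushed the cup in with the fingers shut instead.
- **Final pictures:** The cup is upright and centred under the foot, and the yellow and blue cups and the binder clip are where they were. The pictures are too coarse to show whether the foot touches the lid or the cup touches the back stop; both come from force readings. I did not re-measure the other things' positions.

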